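Stir up the clay drainage balls in the lidded tub

ROBOT

A 6-joint arm with a two-finger parallel gripper is mounted at the origin on the work surface. World frame = base frame: x ahead of the robot, y to its left, z up, the work surface at z = 0. Lengths are in m, angles in degrees, forces in N, time in s.
With the tool pointing down it reaches from about 0.35 to 0.8 m from the base axis. Payload 7.3 kg.
Tool frame: the origin (TCP) lies between the finger pads; the fingertips stand 25 mm ahead of it and the grasp point (between the pads) lies 6 mm ahead of it (r.tcp_to_tips is the distance from the TCP to the fingertips, in m); z points along the fingers, y is the line along which they close (so a half turn about z gives the same grasp; the last joint's range is limited). The gripper opens to 85 mm and grips with 20 to 120 N. Pads are 22 mm wide; open, the fingers measure 114 mm over their backs; the gripper's body (76 mm by 85 mm) begins 54 mm behind the grasp point. The pads swing forward as they close: fully open they stand 13 mm farther back than shut.
Start: joints at [-85.084, 19.595, 87.324, -0, 73.075, -8.365], TCP at [0.121, -0.511, 0.256] pointing down, gripper open.
Joint ranges: [-145.02, 145.02], [-44.19, 115.74], [2.07, 154.8], [-57.11, 237.11], [16.16, 152.29], [-177.93, 177.93]. Speed limits (degrees/s): [147.25, 147.25, 180, 180, 180, 180].

INTERFACE

Orientations are given as [roll, pitch, yaw] about the fixed x, y, z axes, in that order (R = Rz(yaw) Ry(pitch) Rx(roll)).
In Python, from plant import r, cams gives the robot as it stands.
- The arm moves only by the tool send_rows, never from a script. Its argument "targets" is a list of rows, each an object with "delta_pos": the shift along the tool's x, y, z in units of 40 mm (1.0 is 40 mm), a list of three; "yaw": the turn about the tool's z in units of 6 degrees (1.0 is 6 degrees); "grip": the finger opening in mm, from 0 to 85.4. A call has 1 to 8 rows; each row is the pose to reach, as a shift and turn from the pose commanded when the call began, along the tool's axes at that moment; what a row does not reach only later rows make up. A row lasts 1/8 s, in which the tool goes at most 62.5 mm and 10.7 degrees, less where a joint would pass 70% of its speed; a pose out of reach is approached as far as the arm can. A call with a gripper value outside its range is refused whole. The fingers move at their own pace and stop on an object; the grip force is fixed at half the most. Time passes only in rows, so rows that repeat a pose let the fingers close. It gives the time, the measured TCP pose, the force, the opening and the grip force at its end, in the units of the state.
- r.get_state(): the state, without advancing time (a new reading comes with each control period).
- cams.camera(name): name is "side" or "top"; returns the picture (384x512x3 uint8, red, green, blue); there is no depth.
- cams.camera_info(name): a dict with "K" (3x3 intrinsics, pixels), "R" (3x3) and "t" (3): a world point X has camera coordinates R X + t. Camera axes: x right, y down, z forward; pixel columns grow to the right and rows downward; lengths in m; the calibration is good to about 2 mm. A picture is of the moment at which its call begins. camera_info takes no time and is no camera call.
- r.hand_in(): hands the job in; it is judged then, once.
The state is a dict: "t": time; "q": joint angles; "qd": joint speeds; "tau": joint torques, N m; "tcp_pos": TCP position; "ee_rot": TCP orientation; "contact_force": force on the tool from outside, world axes, zero at the start; "moment": the same for the moment, N m; "gripper_width": opening from 0.0 (shut) to 1.0 (fully open); "grip_force": force on a finger pad.
Only numpy, scipy, OpenCV 4.12 (cv2) and the standard library are available. Lean on these libraries where they do the work, as an engineer would, in place of code of your own. Each camera call takes 0.05 s, during which the arm holds its last target. There are 200 camera calls.

TASK

Swing the lid of the white tub right back until it rests on its stop. Take the wooden stirring stick that stands on the terracotta saucer and stir the clay balls in the tub with its thick foot, touching the balls with the stick only, until at least five of the six have been shifted 3 cm or more from where they lay. Then stand the stick upright inside the saucer again, leaving the lid open, every ball in the tub and the flowerpot, jar, dish and tape roll where they are.

Things in the scene. Friction and masses are not known exactly. Their poses are not given: they have to be found in the camera images.
- tub: Round white plastic tub fixed to the bench, 164 mm across outside, 80 mm high, wall and floor 5 mm (inside 154 mm across). Origin: centre of its underside on the bench; +x points to the lid's hinge, away from the robot (yaw within 0.25 rad), z up. It does not move.
- lid (a joint): Angle of the tub's hinged lid in rad: 0 shut, 1.9 open on its stop (leaning back beyond upright, away from the robot). Lid: white disc 164 mm across and 8 mm thick, hinge along the tub's y axis on the far top rim, opens upward; it falls shut if let go before upright and falls open onto the stop past about 1.6.
- lid_hinge (a point): Centre of the lid's hinge line, on the tub's far rim, 80.5 mm above the bench. Axes turn with the lid: x from the knob's side to the hinge, y along the hinge, z out of the lid's upper face.
- lid_handle (a point): Grip point of the black knob on the lid's upper face, near the edge farthest from the hinge: 130 mm from the hinge along the lid and 35 mm above the upper face (43 mm along z from lid_hinge). The knob is round, 28 mm across (the head, 27 to 43 mm above the face; the neck below is 12 mm). Axes as lid_hinge. With the lid shut it is 123.5 mm above the bench.
- stick: Wooden stirring stick standing upright, 190 mm long, 90 g: foot 40 mm across and 30 mm high (its flat underside 34 mm across), tapering by 45 mm height to a round shaft 16 mm in diameter up to the top. Origin: centre of the foot's underside; z along the stick to its top.
- stick_grip (a point): Point on the stick's axis 160 mm above its underside (30 mm below the top), good to grip.
- saucer: Round terracotta plant saucer fixed to the bench, 110 mm across at the rim, 14 mm high, inner floor 5 mm above the bench, flat floor about 88 mm across. Origin: centre of its underside.
- ball0: Clay ball 0 of six alike: 30 mm in diameter, about 10 g, lying on the tub's floor (centre 20 mm above the bench), at the start in a loose ring round the empty middle of the tub. Origin: its centre; its axes mean nothing.
- ball1: Clay ball 1 of six alike: 30 mm in diameter, about 10 g, lying on the tub's floor (centre 20 mm above the bench), at the start in a loose ring round the empty middle of the tub. Origin: its centre; its axes mean nothing.
- ball2: Clay ball 2 of six alike: 30 mm in diameter, about 10 g, lying on the tub's floor (centre 20 mm above the bench), at the start in a loose ring round the empty middle of the tub. Origin: its centre; its axes mean nothing.
- ball3: Clay ball 3 of six alike: 30 mm in diameter, about 10 g, lying on the tub's floor (centre 20 mm above the bench), at the start in a loose ring round the empty middle of the tub. Origin: its centre; its axes mean nothing.
- ball4: Clay ball 4 of six alike: 30 mm in diameter, about 10 g, lying on the tub's floor (centre 20 mm above the bench), at the start in a loose ring round the empty middle of the tub. Origin: its centre; its axes mean nothing.
- ball5: Clay ball 5 of six alike: 30 mm in diameter, about 10 g, lying on the tub's floor (centre 20 mm above the bench), at the start in a loose ring round the empty middle of the tub. Origin: its centre; its axes mean nothing.
- pot: Bystander: empty terracotta flowerpot, 86 mm across, 80 high. Origin: centre of its underside.
- dish: Bystander: shallow glass dish, 90 mm across, 15 high. Origin: centre of its underside.
- tape: Bystander: roll of paper tape lying flat, 60 mm across, 19 high. Origin: centre of its underside.
- jar: Bystander: amber glass jar with a lid, 60 mm across, 75 high. Origin: centre of its underside.
Mind the look-alikes: they are no part of the job. Of the things shaped like the stick, the wooden one is meant.

How it is judged:
By the outcome, as a careful person would: the job done as asked, in the order asked, and still so for the second after the job is handed in, with the robot touching nothing.
It also fails if it takes over 72 s, if anything falls off the work surface, if the arm or the gripper's body presses on something with over 40 N, if the wrist force passes 120 N, or if a joint passes its speed limit or range.

## Working session

There is one attempt and no reset: what is moved stays moved. The work goes in short steps, Python scripts to look and compute and a tool call to move; the robot and the scene stay as the last step left them, time stands still between calls to the robot, and variables do not carry over. Pictures are saved under pics/ and viewed, at most 10 in all, crops included, and the job is handed in when it is done.

Besides the shell and the picture viewer there is one more tool, called after "Request:" as a command line: name --argument value ..., lists and objects as JSON in quotes. send_rows: Moves the arm, as the interface text tells. Its arguments: {"type":"object","properties":{"targets":{"type":"array"}},"required":["targets"]}

```bash
ls; mkdir -p pics; python3 - <<'E'
from plant import r,cams
import cv2,numpy as np
for n in("side","top"):
    i=cams.camera(n); cv2.imwrite(f"pics/{n}0.png",i[:,:,::-1])
    c=cams.camera_info(n); print(n,np.round(c["K"],1).tolist(),np.round(c["R"],3).tolist(),np.round(c["t"],3), np.round(-np.array(c["R"]).T@c["t"],3))
s=r.get_state();print(s["t"],s["tcp_pos"],s["ee_rot"],s["contact_force"],s["gripper_width"],r.tcp_to_tips)
E
```

```text
pics
side [[499.8, 0.0, 255.9], [0.0, 499.8, 192.0], [0.0, 0.0, 1.0]] [[0.982, -0.189, -0.004], [-0.131, -0.667, -0.734], [0.136, 0.721, -0.679]] [-0.584  0.174  1.312] [ 0.418 -0.941  1.017]
top [[376.3, 0.0, 250.9], [0.0, 376.3, 202.1], [0.0, 0.0, 1.0]] [[0.01, -1.0, -0.004], [-0.988, -0.009, -0.153], [0.153, 0.005, -0.988]] [0.032 0.609 1.052] [0.44  0.032 1.133]
0.1 [ 0.12059282 -0.51060366  0.25565981] [-1.79915225e+02 -1.18506877e-02  1.32803583e+01] [-0.0881895   0.78180093 -0.17379784] 0.9977502807891022 0.025
```

View pics/side0.png

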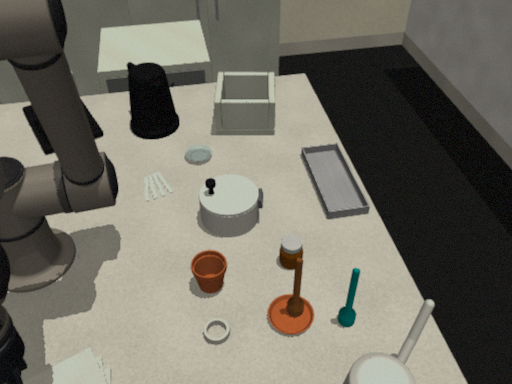

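View pics/top0.png

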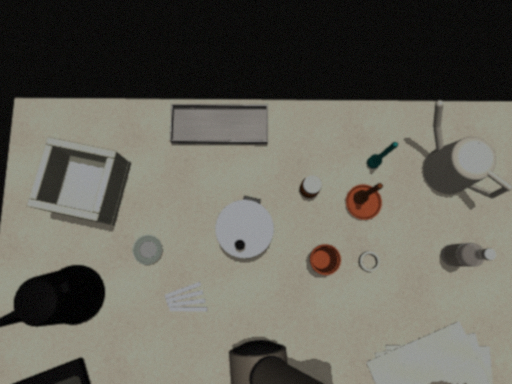

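The side view shows the tub at (230,205) with its knob at (210,185), the saucer at (292,314) with the wooden stick rising to (298,260), and the teal look-alike at (350,300). In the top view the lid is at (245,230), knob (240,245), saucer (364,202), stick foot (360,199) and top (379,186).

```bash
cat > h.py <<'E'
import numpy as np,cv2
from plant import r,cams
def cam(n):
    c=cams.camera_info(n);return [np.array(c[k],float) for k in("K","R","t")]
def ray(n,p):
    K,R,t=cam(n);return -R.T@t,R.T@np.linalg.inv(K)@np.array([p[0],p[1],1.])
def plane(n,p,z):
    o,d=ray(n,p);return o+d*(z-o[2])/d[2]
def tri(ps):
    A=np.zeros((3,3));b=np.zeros(3)
    for n,p in ps:
        o,d=ray(n,p);d/=np.linalg.norm(d);M=np.eye(3)-np.outer(d,d);A+=M;b+=M@o
    return np.linalg.solve(A,b)
def proj(n,X):
    K,R,t=cam(n);v=K@(R@np.array(X,float)+t);return v[:2]/v[2]
def grab(n,name=None):
    i=cams.camera(n)
    if name:cv2.imwrite(f"pics/{name}.png",i[:,:,::-1])
    return i
def blobs(m,amin=15):
    n,_,st,ce=cv2.connectedComponentsWithStats(m.astype(np.uint8))
    return [(st[k][4],ce[k].round(1).tolist(),st[k][:4].tolist()) for k in range(1,n) if st[k][4]>=amin]
def st():
    s=r.get_state();print("t",round(s["t"],2),"tcp",np.round(s["tcp_pos"],4),"rot",np.round(s["ee_rot"],2),"F",np.round(s["contact_force"],1),"w",round(s["gripper_width"],3));return s
def delta(X,pos,yaw):
    "world target - pos, in row units"
    a=np.radians(yaw);d=(np.array(X)-pos)/.04
    return np.round([d[0]*np.cos(a)+d[1]*np.sin(a),d[0]*np.sin(a)-d[1]*np.cos(a),-d[2]],3)
E
python3 - <<'E'
from h import *
T=grab("top");S=grab("side")
def crop(i,x0,y0,x1,y1,k):return cv2.resize(i[y0:y1,x0:x1],None,fx=k,fy=k,interpolation=cv2.INTER_NEAREST)
cv2.imwrite("pics/c.png",np.hstack([crop(T,210,130,410,280,2),crop(S,180,160,380,310,2)])[:,:,::-1])
for n,i,(x0,y0,x1,y1) in(("top",T,(205,185,285,270)),("side",S,(190,165,275,235))):
    m=np.zeros(i.shape[:2],bool);m[y0:y1,x0:x1]=i[y0:y1,x0:x1].max(2)<45
    print(n,"dark",blobs(m))
for n,i in(("top",T),("side",S)):
    h=cv2.cvtColor(i,cv2.COLOR_RGB2HSV)
    print(n,"orange",blobs((h[...,0]<15)&(h[...,1]>150)&(h[...,2]>110),30))
    print(n,"brown",blobs((h[...,0]<18)&(h[...,1]>130)&(h[...,2]<=110)&(h[...,2]>30),15))
    g=(i.min(2)>150)&(h[...,1]<25);print(n,"white",blobs(g,400))
E
```

```text
top dark [(np.int32(56), [239.4, 244.5], [236, 241, 8, 8])]
side dark [(np.int32(89), [210.3, 184.9], [206, 179, 9, 15])]
top orange [(np.int32(465), [363.5, 204.6], [347, 187, 32, 31]), (np.int32(245), [319.9, 259.1], [311, 251, 19, 17])]
top brown [(np.int32(454), [363.3, 198.4], [346, 184, 36, 35]), (np.int32(46), [306.2, 193.2], [301, 186, 15, 12]), (np.int32(443), [327.4, 259.1], [310, 245, 30, 30])]
top white [(np.int32(622), [81.9, 182.9], [61, 163, 41, 45]), (np.int32(1405), [244.4, 226.4], [216, 201, 57, 55])]
side orange [(np.int32(247), [207.4, 265.0], [192, 251, 34, 27]), (np.int32(1049), [289.1, 316.3], [268, 295, 46, 39])]
side brown [(np.int32(815), [293.1, 283.1], [280, 248, 24, 70]), (np.int32(507), [208.7, 263.8], [193, 252, 32, 23]), (np.int32(363), [210.4, 282.8], [193, 268, 33, 25])]
side white [(np.int32(441), [155.1, 185.0], [144, 172, 29, 30]), (np.int32(1740), [229.9, 194.4], [199, 174, 59, 41]), (np.int32(1403), [80.7, 369.7], [52, 347, 59, 37]), (np.int32(1361), [381.0, 371.2], [351, 354, 64, 30])]
```

View pics/c.png

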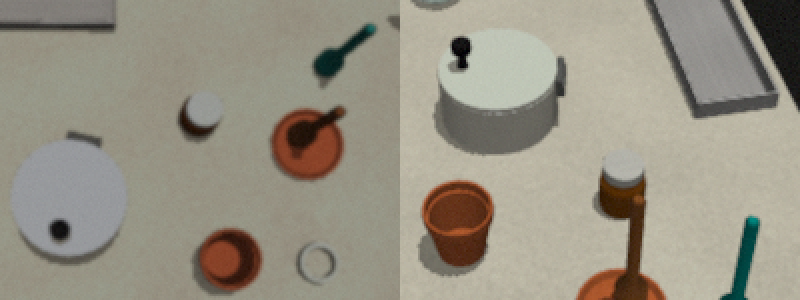

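```bash
python3 - <<'E'
from h import *
k=tri([("top",(239.6,244.6)),("side",(210.2,183.2))]);print("knob",k.round(4),proj("top",k),proj("side",k))
print("knobplane",plane("top",(239.6,244.6),.1235).round(4))
c=plane("top",(244.6,229.5),.0885);print("lid c",c.round(4))
m=plane("top",(252,199),.075);print("hinge bracket",m.round(4))
d=c-k;print("yaw",np.degrees(np.arctan2(d[1],d[0])), "dist",np.hypot(*d[:2]))
s=plane("top",(363.9,201.8),.014);print("saucer",s.round(4), plane("side",(290.7,314.5),.014).round(4))
t=tri([("top",(380,185.5)),("side",(298.5,259.5))]);print("stick top",t.round(4),proj("top",t).round(1),proj("side",t).round(1))
print("foot",plane("top",(360,197),.03).round(4))
q=st()
E
```

```text
knob [0.4826 0.0669 0.1218] [239.61067905 244.34749566] [209.95167506 183.23474239]
knobplane [0.4819 0.0668 0.1235]
lid c [0.5252 0.0547 0.0885]
hinge bracket [0.6135 0.035  0.075 ]
yaw -15.90693026615258 dist 0.044261172348761
saucer [ 0.618  -0.3014  0.014 ] [ 0.6191 -0.3056  0.014 ]
stick top [ 0.6318 -0.2905  0.193 ] [380.  185.5] [298.5 259.5]
foot [ 0.6298 -0.2856  0.03  ]
t 0.2 tcp [ 0.1206 -0.5107  0.2559] rot [-1.7995e+02 -1.0000e-02  1.3280e+01] F [-0.6 -0.2 -0.8] w 0.998
```

```bash
python3 - <<'E'
from h import *
p=[.1206,-.5107,.2557]
print(delta([.42,-.25,.25],p,13.28),delta([.482,.067,.2],p,13.28))
E
```

```text
[ 8.782 -4.624  0.142] [ 12.111 -11.981   1.392]
```

Request:
send_rows --targets '[{"delta_pos": [8.78, -4.62, 0], "yaw": 1.5, "grip": 85}, {"delta_pos": [8.78, -4.62, 0], "yaw": 3, "grip": 85}, {"delta_pos": [8.78, -4.62, 0], "yaw": 4.45, "grip": 85}, {"delta_pos": [8.78, -4.62, 0], "yaw": 4.45, "grip": 85}, {"delta_pos": [8.78, -4.62, 0], "yaw": 4.45, "grip": 85}, {"delta_pos": [8.78, -4.62, 0], "yaw": 4.45, "grip": 85}, {"delta_pos": [12.11, -11.98, 0.8], "yaw": 4.45, "grip": 85}, {"delta_pos": [12.11, -11.98, 0.8], "yaw": 4.45, "grip": 85}]'

```text
t: 1.2
tcp_pos: [0.4323, -0.1421, 0.2442]
ee_rot: [-180.0, 0.0, -13.4]
contact_force: [2.0, -0.1, 0.4]
gripper_width: 0.992
grip_force: 0.0
```

```bash
python3 - <<'E'
from h import *
print(delta([.482,.067,.2],[.4323,-.1421,.2442],-13.4))
E
```

```text
[-3.000e-03 -5.373e+00  1.105e+00]
```

Request:
send_rows --targets '[{"delta_pos": [0, -5.3, 1.1], "yaw": 0, "grip": 85}, {"delta_pos": [0, -5.3, 1.1], "yaw": 0, "grip": 85}, {"delta_pos": [0, -5.3, 1.1], "yaw": 0, "grip": 85}, {"delta_pos": [0, -5.3, 1.1], "yaw": 0, "grip": 85}, {"delta_pos": [0, -5.3, 1.1], "yaw": 0, "grip": 85}, {"delta_pos": [0, -5.3, 1.1], "yaw": 0, "grip": 85}]'

```text
t: 1.95
tcp_pos: [0.481, 0.0615, 0.2007]
ee_rot: [180.0, 0.0, -13.4]
contact_force: [-0.8, 0.4, -0.7]
gripper_width: 0.994
grip_force: 0.0
```

Request:
send_rows --targets '[{"delta_pos": [0, -0.13, 1.0], "yaw": 0, "grip": 85}, {"delta_pos": [0, -0.13, 1.77], "yaw": 0, "grip": 85}, {"delta_pos": [0, -0.13, 1.77], "yaw": 0, "grip": 85}, {"delta_pos": [0, -0.13, 1.77], "yaw": 0, "grip": 26}, {"delta_pos": [0, -0.13, 1.77], "yaw": 0, "grip": 26}, {"delta_pos": [0, -0.13, 1.77], "yaw": 0, "grip": 26}, {"delta_pos": [0, -0.13, 1.77], "yaw": 0, "grip": 26}, {"delta_pos": [0, -0.13, 1.77], "yaw": 0, "grip": 26}]'

```text
t: 2.95
tcp_pos: [0.483, 0.0679, 0.1309]
ee_rot: [-179.9, -0.1, -13.4]
contact_force: [0.3, 4.4, 5.6]
gripper_width: 0.311
grip_force: 28.9
```

Request:
send_rows --targets '[{"delta_pos": [0.124, 0, -0.319], "yaw": 0, "grip": 10}, {"delta_pos": [0.313, 0, -0.683], "yaw": 0, "grip": 10}, {"delta_pos": [0.545, 0, -1.022], "yaw": 0, "grip": 10}, {"delta_pos": [0.815, 0, -1.331], "yaw": 0, "grip": 10}, {"delta_pos": [1.121, 0, -1.605], "yaw": 0, "grip": 10}, {"delta_pos": [1.457, 0, -1.841], "yaw": 0, "grip": 10}, {"delta_pos": [1.819, 0, -2.034], "yaw": 0, "grip": 10}, {"delta_pos": [2.201, 0, -2.184], "yaw": 0, "grip": 10}]'

```text
t: 3.95
tcp_pos: [0.567, 0.0476, 0.2176]
ee_rot: [-180.0, 0.2, -13.4]
contact_force: [-2.2, 3.6, -0.1]
gripper_width: 0.3
grip_force: 60.0
```

Request:
send_rows --targets '[{"delta_pos": [0.398, 0, -0.102], "yaw": 0, "grip": 10}, {"delta_pos": [0.805, 0, -0.156], "yaw": 0, "grip": 10}, {"delta_pos": [1.215, 0, -0.161], "yaw": 0, "grip": 10}, {"delta_pos": [1.623, 0, -0.116], "yaw": 0, "grip": 10}, {"delta_pos": [2.023, 0, -0.023], "yaw": 0, "grip": 10}, {"delta_pos": [2.409, 0, 0.117], "yaw": 0, "grip": 10}, {"delta_pos": [2.716, 0, 0.269], "yaw": 0, "grip": 10}, {"delta_pos": [2.978, 0, 0.43], "yaw": 0, "grip": 10}]'

```text
t: 4.95
tcp_pos: [0.6851, 0.0192, 0.2017]
ee_rot: [-180.0, -0.2, -13.4]
contact_force: [1.3, 0.3, 6.1]
gripper_width: 0.299
grip_force: 62.0
```

```bash
python3 - <<'E'
from h import *
st();grab("side","s1")
E
```

```text
t 4.95 tcp [0.6851 0.0192 0.2017] rot [-179.96   -0.22  -13.41] F [1.3 0.3 6.1] w 0.299
```

View pics/s1.png

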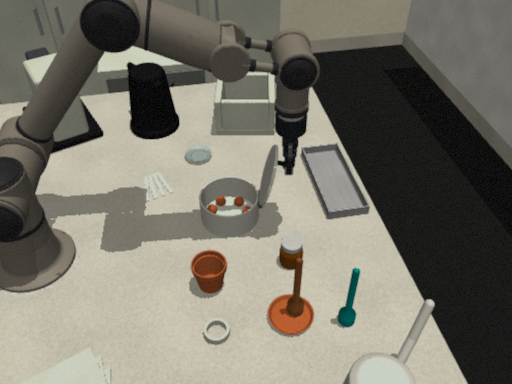

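The lid, at about (270,178), is held well past upright. The balls show at (213–245, 200–212). I'll release the knob and rise.

Request:
send_rows --targets '[{"delta_pos": [0.05, 0, 0.05], "yaw": 0, "grip": 10}, {"delta_pos": [0.05, 0, 0.05], "yaw": 0, "grip": 60}, {"delta_pos": [0.05, 0, 0.05], "yaw": 0, "grip": 60}, {"delta_pos": [0.15, 0, 0], "yaw": 0, "grip": 60}, {"delta_pos": [0.25, 0, -0.5], "yaw": 0, "grip": 60}, {"delta_pos": [0.4, 0, -1.2], "yaw": 0, "grip": 60}, {"delta_pos": [0.4, 0, -2.4], "yaw": 0, "grip": 60}, {"delta_pos": [0.4, 0, -2.4], "yaw": 0, "grip": 60}]'

```text
t: 6.0
tcp_pos: [0.7008, 0.0152, 0.3011]
ee_rot: [-179.9, -0.5, -13.4]
contact_force: [-0.0, -0.7, -1.0]
gripper_width: 0.704
grip_force: 0.0
```

```bash
python3 - <<'E'
from h import *
s=st();print(s["q"]);S=grab("side");T=grab("top")
f=lambda i,x,y,w,h,k:cv2.resize(i[y:y+h,x:x+w],None,fx=k,fy=k,interpolation=cv2.INTER_NEAREST)
cv2.imwrite("pics/s2.png",np.hstack([f(S,190,130,130,120,3),f(T,190,170,130,120,3)])[:,:,::-1])
print(delta([.631,-.2885,.28],s["tcp_pos"],s["ee_rot"][2]))
E
```

```text
t 6.0 tcp [0.7008 0.0152 0.3011] rot [-179.93   -0.51  -13.42] F [-0.  -0.7 -1. ] w 0.704
[-5.00840140e+00  3.82031651e+01  4.94816540e+01 -8.76876312e-03
  9.17991576e+01  9.84102546e+01]
[0.064 7.791 0.527]
```

View pics/s2.png

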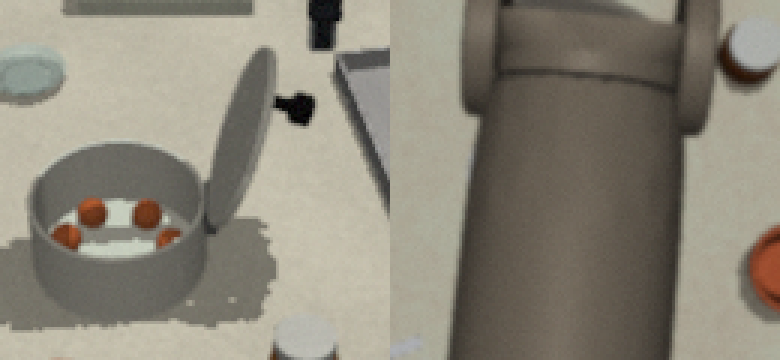

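The lid rests open on its stop, running from (208,220) to (265,60) in the crop. The arm hides the tub from the top camera. Next is the stick.

Request:
send_rows --targets '[{"delta_pos": [0.06, 7.79, 0.5], "yaw": 0, "grip": 60}, {"delta_pos": [0.06, 7.79, 0.5], "yaw": 0, "grip": 60}, {"delta_pos": [0.06, 7.79, 0.5], "yaw": 0, "grip": 60}, {"delta_pos": [0.06, 7.79, 0.5], "yaw": 0, "grip": 60}, {"delta_pos": [0.06, 7.79, 0.5], "yaw": 0, "grip": 60}, {"delta_pos": [0.06, 7.79, 0.5], "yaw": 0, "grip": 60}, {"delta_pos": [0.06, 7.79, 0.5], "yaw": 0, "grip": 60}, {"delta_pos": [0.06, 7.79, 0.5], "yaw": 0, "grip": 60}]'

```text
t: 7.1
tcp_pos: [0.6298, -0.2865, 0.2756]
ee_rot: [-180.0, 0.0, -13.3]
contact_force: [0.6, 1.1, 0.7]
gripper_width: 0.704
grip_force: 0.0
```

```bash
python3 - <<'E'
from h import *
s=st();T=grab("top")
print(delta([.631,-.2885,.171],s["tcp_pos"],s["ee_rot"][2]))
h=cv2.cvtColor(T,cv2.COLOR_RGB2HSV);m=(h[...,0]<18)&(h[...,1]>150)&(h[...,2]>60)
m[:170]=0;m[285:]=0;m[:,:205]=0;m[:,290:]=0
b=blobs(m,8);print(b)
for x in b:print(plane("top",x[1],.02).round(4))
f=lambda i,x,y,w,h,k:cv2.resize(i[y:y+h,x:x+w],None,fx=k,fy=k,interpolation=cv2.INTER_NEAREST)
cv2.imwrite("pics/t3.png",f(T,200,150,220,130,3)[:,:,::-1])
E
```

```text
t 7.1 tcp [ 0.6298 -0.2865  0.2756] rot [-1.7997e+02  4.0000e-02 -1.3300e+01] F [0.6 1.1 0.7] w 0.704
[0.04  0.041 2.616]
[(np.int32(44), [248.1, 213.9], [245, 210, 7, 8]), (np.int32(43), [233.4, 219.2], [230, 216, 8, 8]), (np.int32(42), [261.2, 226.9], [258, 224, 7, 7]), (np.int32(44), [229.0, 236.5], [226, 233, 7, 8]), (np.int32(44), [254.9, 242.5], [252, 239, 7, 8]), (np.int32(46), [238.9, 246.5], [236, 243, 7, 8])]
[0.5774 0.0464 0.02  ]
[0.5611 0.0899 0.02  ]
[0.539  0.0071 0.02  ]
[0.5097 0.102  0.02  ]
[0.4928 0.0254 0.02  ]
[0.4806 0.0724 0.02  ]
```

View pics/t3.png

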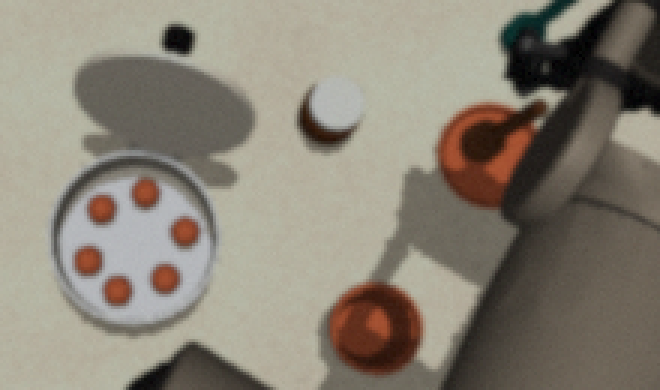

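All six balls are visible in a ring around crop (135,240), world centre about (0.528, 0.0565). The gripper is above the stick. Now down and grip.

Request:
send_rows --targets '[{"delta_pos": [0.04, 0.04, 1.3], "yaw": 0, "grip": 60}, {"delta_pos": [0.04, 0.04, 2.6], "yaw": 0, "grip": 60}, {"delta_pos": [0.04, 0.04, 2.6], "yaw": 0, "grip": 60}, {"delta_pos": [0.04, 0.04, 2.6], "yaw": 0, "grip": 40}, {"delta_pos": [0.04, 0.04, 2.6], "yaw": 0, "grip": 5}, {"delta_pos": [0.04, 0.04, 2.6], "yaw": 0, "grip": 5}, {"delta_pos": [0.04, 0.04, 2.6], "yaw": 0, "grip": 5}, {"delta_pos": [0.04, 0.04, 2.6], "yaw": 0, "grip": 5}]'

```text
t: 8.15
tcp_pos: [0.6317, -0.2901, 0.1749]
ee_rot: [180.0, -0.3, -13.4]
contact_force: [-1.1, 2.1, 6.3]
gripper_width: 0.177
grip_force: 58.6
```

```bash
python3 - <<'E'
from h import *
st();grab("side","s4")
E
```

```text
t 8.15 tcp [ 0.6317 -0.2901  0.1749] rot [179.98  -0.27 -13.41] F [-1.1  2.1  6.3] w 0.177
```

View pics/s4.png

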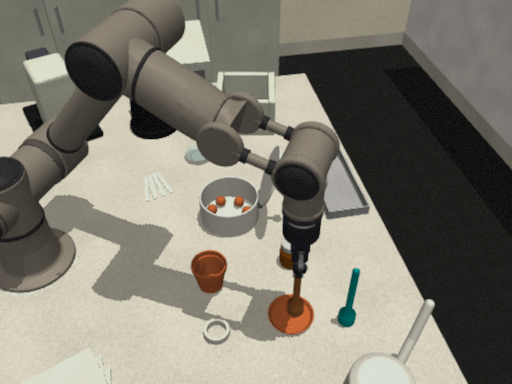

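Gripped at 15 mm opening, with the shaft at (298,275). I'll lift and carry it over the jar to the tub centre.

```bash
python3 - <<'E'
from h import *
print(delta([.528,.0565,.305],[.6317,-.2901,.1749],-13.4))
E
```

```text
[-4.53  -7.828 -3.252]
```

Request:
send_rows --targets '[{"delta_pos": [0, 0, -0.6], "yaw": 0, "grip": 5}, {"delta_pos": [0, 0, -1.4], "yaw": 0, "grip": 5}, {"delta_pos": [0, 0, -2.3], "yaw": 0, "grip": 5}, {"delta_pos": [0, 0, -3.2], "yaw": 0, "grip": 5}, {"delta_pos": [0, 0, -3.25], "yaw": 0, "grip": 5}]'

```text
t: 8.82
tcp_pos: [0.6313, -0.2908, 0.3064]
ee_rot: [179.9, -0.4, -13.4]
contact_force: [-0.5, -0.8, -0.9]
gripper_width: 0.164
grip_force: 58.6
```

Request:
send_rows --targets '[{"delta_pos": [-0.5, -0.8, 0], "yaw": 0, "grip": 5}, {"delta_pos": [-1.1, -1.8, 0], "yaw": 0, "grip": 5}, {"delta_pos": [-1.7, -2.9, 0], "yaw": 0, "grip": 5}, {"delta_pos": [-2.3, -4.0, 0], "yaw": 0, "grip": 5}, {"delta_pos": [-2.9, -5.1, 0], "yaw": 0, "grip": 5}, {"delta_pos": [-3.5, -6.2, 0], "yaw": 0, "grip": 5}, {"delta_pos": [-4.1, -7.1, 0], "yaw": 0, "grip": 5}, {"delta_pos": [-4.5, -7.8, 0], "yaw": 0, "grip": 5}]'

```text
t: 9.82
tcp_pos: [0.5265, 0.0567, 0.3012]
ee_rot: [180.0, 0.1, -13.4]
contact_force: [0.6, -0.4, -0.8]
gripper_width: 0.17
grip_force: 58.7
```

Request:
send_rows --targets '[{"delta_pos": [0, 0, 0], "yaw": 0, "grip": 5}, {"delta_pos": [0, 0, 0], "yaw": 0, "grip": 5}]'

```text
t: 10.07
tcp_pos: [0.5278, 0.0547, 0.3015]
ee_rot: [180.0, 0.0, -13.4]
contact_force: [0.5, -0.1, 0.1]
gripper_width: 0.171
grip_force: 58.7
```

```bash
python3 - <<'E'
from h import *
s=st();print(delta([.528,.0565,.181],s["tcp_pos"],s["ee_rot"][2]))
f=lambda i,x,y,w,h,k:cv2.resize(i[y:y+h,x:x+w],None,fx=k,fy=k,interpolation=cv2.INTER_NEAREST)
S=grab("side");cv2.imwrite("pics/s5.png",f(S,170,60,150,190,3)[:,:,::-1])
E
```

```text
t 10.07 tcp [0.5278 0.0547 0.3015] rot [ 1.7996e+02  2.0000e-02 -1.3410e+01] F [ 0.5 -0.1  0.1] w 0.171
[-0.006 -0.046  3.013]
```

View pics/s5.png

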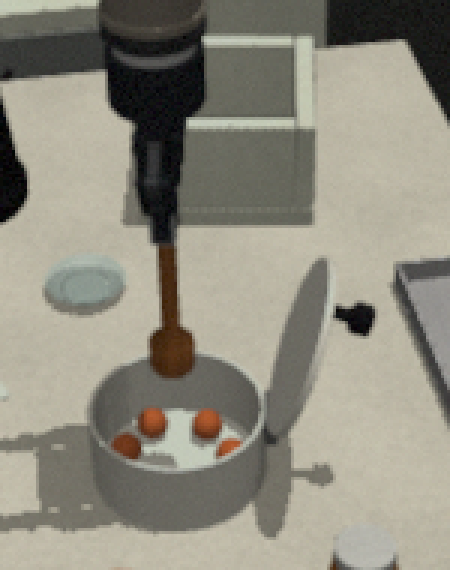

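The stick hangs over the middle of the tub, with its foot bottom at crop (173,377), full-image (227.7,185.5). I'll check its tilt.

```bash
python3 - <<'E'
from h import *
print(proj("side",[.528,.0547,.1315]),proj("side",[.528,.0547,.27]), plane("side",(227.7,184.0),.1315), [165/3+170,245/3+60])
E
```

```text
[227.16558173 181.33461646] [224.78844398 139.5806386 ] [0.52781816 0.04387196 0.1315    ] [225.0, 141.66666666666669]
```

Request:
send_rows --targets '[{"delta_pos": [0, -0.04, 0.5], "yaw": 0, "grip": 5}, {"delta_pos": [0, -0.04, 1.1], "yaw": 0, "grip": 5}, {"delta_pos": [0, -0.04, 1.7], "yaw": 0, "grip": 5}, {"delta_pos": [0, -0.04, 2.2], "yaw": 0, "grip": 5}, {"delta_pos": [0, -0.04, 2.6], "yaw": 0, "grip": 5}, {"delta_pos": [0, -0.04, 2.9], "yaw": 0, "grip": 5}, {"delta_pos": [0, -0.04, 2.9], "yaw": 0, "grip": 5}]'

```text
t: 11.0
tcp_pos: [0.528, 0.056, 0.1851]
ee_rot: [180.0, 0.1, -13.5]
contact_force: [0.4, -0.7, -0.7]
gripper_width: 0.168
grip_force: 58.7
```

Request:
send_rows --targets '[{"delta_pos": [-0.36, 0.17, 0.1], "yaw": 0, "grip": 5}, {"delta_pos": [-0.7, 0.26, 0.1], "yaw": 0, "grip": 5}, {"delta_pos": [-0.98, 0.17, 0.1], "yaw": 0, "grip": 5}, {"delta_pos": [-0.98, -0.17, 0.1], "yaw": 0, "grip": 5}, {"delta_pos": [-0.85, -0.53, 0.1], "yaw": 0, "grip": 5}, {"delta_pos": [-0.59, -0.81, 0.1], "yaw": 0, "grip": 5}, {"delta_pos": [-0.24, -0.97, 0.1], "yaw": 0, "grip": 5}, {"delta_pos": [0.14, -0.99, 0.1], "yaw": 0, "grip": 5}]'

```text
t: 12.0
tcp_pos: [0.5424, 0.0935, 0.1815]
ee_rot: [179.8, 0.2, -13.3]
contact_force: [-5.5, -5.4, 5.7]
gripper_width: 0.172
grip_force: 62.5
```

Request:
send_rows --targets '[{"delta_pos": [0.36, 0.12, 0], "yaw": 0, "grip": 5}, {"delta_pos": [0.65, 0.37, 0], "yaw": 0, "grip": 5}, {"delta_pos": [0.82, 0.71, 0], "yaw": 0, "grip": 5}, {"delta_pos": [0.85, 1.09, 0], "yaw": 0, "grip": 5}, {"delta_pos": [0.74, 1.46, 0], "yaw": 0, "grip": 5}, {"delta_pos": [0.5, 1.76, 0], "yaw": 0, "grip": 5}, {"delta_pos": [0.28, 1.9, 0], "yaw": 0, "grip": 5}, {"delta_pos": [0.28, 1.9, 0], "yaw": 0, "grip": 5}]'

```text
t: 13.0
tcp_pos: [0.5364, 0.0201, 0.1831]
ee_rot: [-179.5, -0.2, -13.5]
contact_force: [3.6, 13.6, -0.5]
gripper_width: 0.173
grip_force: 67.6
```

```bash
python3 - <<'E'
from h import *
s=st()
f=lambda i,x,y,w,h,k:cv2.resize(i[y:y+h,x:x+w],None,fx=k,fy=k,interpolation=cv2.INTER_NEAREST)
S=grab("side");T=grab("top");cv2.imwrite("pics/s6.png",np.hstack([f(S,180,110,130,130,3),f(T,190,170,130,130,3)])[:,:,::-1])
E
```

```text
t 13.0 tcp [0.5364 0.0201 0.1831] rot [-179.54   -0.18  -13.54] F [ 3.6 13.6 -0.5] w 0.173
```

View pics/s6.png

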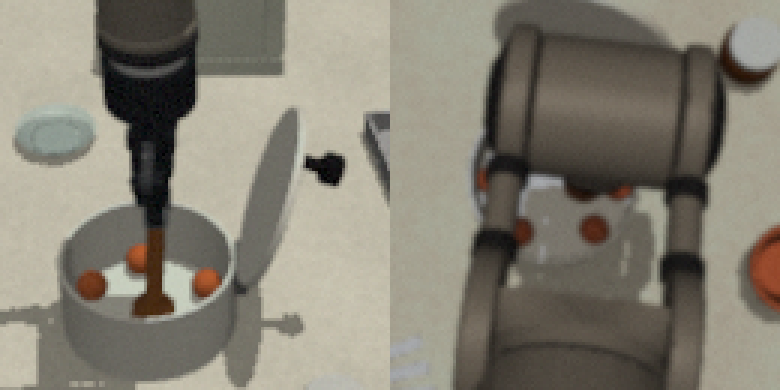

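The balls are scattered, and one sits by the foot near the wall. I'll go back to the centre, lift out, swing aside and measure.

Request:
send_rows --targets '[{"delta_pos": [-0.2, -0.45, 0], "yaw": 0, "grip": 5}, {"delta_pos": [-0.42, -0.91, 0], "yaw": 0, "grip": 5}, {"delta_pos": [-0.42, -0.91, -0.3], "yaw": 0, "grip": 5}, {"delta_pos": [-0.42, -0.91, -0.9], "yaw": 0, "grip": 5}, {"delta_pos": [-0.42, -0.91, -1.7], "yaw": 0, "grip": 5}, {"delta_pos": [-0.42, -0.91, -2.5], "yaw": 0, "grip": 5}, {"delta_pos": [-0.42, -0.91, -3.1], "yaw": 0, "grip": 5}, {"delta_pos": [-0.42, -0.91, -3.1], "yaw": 0, "grip": 5}]'

```text
t: 14.1
tcp_pos: [0.529, 0.0563, 0.3083]
ee_rot: [-180.0, -0.3, -13.4]
contact_force: [0.0, 0.5, -1.3]
gripper_width: 0.171
grip_force: 59.3
```

Request:
send_rows --targets '[{"delta_pos": [0, 0.8, 0], "yaw": 0, "grip": 5}, {"delta_pos": [0, 1.8, 0], "yaw": 0, "grip": 5}, {"delta_pos": [0, 3.0, 0], "yaw": 0, "grip": 5}, {"delta_pos": [0, 4.2, 0], "yaw": 0, "grip": 5}, {"delta_pos": [0, 5, 0], "yaw": 0, "grip": 5}, {"delta_pos": [0, 5, 0], "yaw": 0, "grip": 5}]'

```text
t: 14.85
tcp_pos: [0.4808, -0.1398, 0.3048]
ee_rot: [180.0, 0.1, -13.6]
contact_force: [-0.2, -0.4, -1.2]
gripper_width: 0.171
grip_force: 59.3
```

```bash
cat > balls.py <<'E'
from h import *
s=st();T=grab("top","tb%d"%(10*s["t"]))
h=cv2.cvtColor(T,cv2.COLOR_RGB2HSV);m=(h[...,0]<18)&(h[...,1]>150)&(h[...,2]>60)
m[:185]=0;m[285:]=0;m[:,:205]=0;m[:,290:]=0
C=np.array([.5275,.057])
O=np.array([[.5774,.0464],[.5611,.0899],[.539,.0071],[.5097,.102],[.4928,.0254],[.4806,.0724]])-C
for i in range(6):print("orig",i,np.degrees(np.arctan2(O[i,1],O[i,0])).round(),(1e3*np.hypot(*O[i])).round())
for b in blobs(m,6):
    X=plane("top",b[1],.02)[:2]-C
    print(b[0],b[1],"ang",np.degrees(np.arctan2(X[1],X[0])).round(),"r",(1e3*np.hypot(*X)).round(),"d to orig mm",(1e3*np.hypot(*(O-X).T)).round().tolist())
E
python3 balls.py
```

```text
t 14.85 tcp [ 0.4808 -0.1398  0.3048] rot [ 1.7998e+02  1.1000e-01 -1.3620e+01] F [-0.2 -0.4 -1.2] w 0.171
orig 0 -12.0 51.0
orig 1 44.0 47.0
orig 2 -77.0 51.0
orig 3 112.0 48.0
orig 4 -138.0 47.0
orig 5 162.0 49.0
49 [239.7, 210.3] ang 14.0 r 62.0 d to orig mm [27.0, 33.0, 81.0, 84.0, 106.0, 107.0]
48 [257.1, 213.8] ang -37.0 r 63.0 d to orig mm [27.0, 72.0, 41.0, 107.0, 85.0, 111.0]
51 [223.4, 229.5] ang 88.0 r 62.0 d to orig mm [87.0, 42.0, 112.0, 27.0, 101.0, 68.0]
46 [265.3, 232.4] ang -94.0 r 62.0 d to orig mm [75.0, 102.0, 20.0, 108.0, 43.0, 88.0]
45 [257.6, 246.2] ang -139.0 r 60.0 d to orig mm [100.0, 107.0, 58.0, 89.0, 13.0, 55.0]
42 [232.5, 247.0] ang 145.0 r 59.0 d to orig mm [108.0, 82.0, 103.0, 33.0, 67.0, 19.0]
```

The foot slipped past most balls, pushing them to the wall, all at r≈62 and moved only 20–30 mm. Next time I'll sweep at a larger radius so the contact is head-on. First I'll check the stick's tilt numerically.

```bash
cat > tilt.py <<'E'
from h import *
s=st();p=s["tcp_pos"]
for n in("side","top"):
    i=grab(n);h=cv2.cvtColor(i,cv2.COLOR_RGB2HSV)
    m=((h[...,0]<20)&(h[...,1]>110)&(h[...,2]>25)).astype(np.uint8)
    a=proj(n,p);b=proj(n,p-[0,0,.175]);w=np.zeros_like(m);cv2.line(w,tuple(int(v) for v in a),tuple(int(v) for v in b),1,46);m&=w
    bl=max(blobs(m,10));print(n,bl,"expect tcp",a.round(1),"under",b.round(1),"footmid",proj(n,p-[0,0,.155]).round(1))
    if n=="side":
        for y in range(bl[2][1],bl[2][1]+bl[2][3],4):
            x=np.where(m[y])[0];print(y,x.min() if len(x) else 0,x.max() if len(x) else 0,end="; ")
        print()
E
python3 tilt.py
```

```text
t 14.9 tcp [ 0.4812 -0.1386  0.305 ] rot [-1.7998e+02  1.0000e-01 -1.3540e+01] F [-0.5  0.4 -0.2] w 0.173
side (np.int32(475), [214.6, 220.5], [205, 196, 19, 45]) expect tcp [215.4 182.3] under [219.7 237.2] footmid [219.3 231.5]
196 214 231; 200 209 228; 204 206 218; 208 207 218; 212 213 218; 216 213 218; 220 213 218; 224 209 221; 228 208 223; 232 208 223; 236 208 222; 240 212 218; 
top (np.int32(119), [313.4, 253.4], [310, 243, 9, 23]) expect tcp [330.6 242.4] under [317.  245.5] footmid [318.3 245.2]
```

```bash
python3 - <<'E'
from h import *
s=st();print(delta([.536,.0546,.305],s["tcp_pos"],s["ee_rot"][2]))
print("rows circle r=48mm, world angles cw from 51")
pr=None
for k,a in enumerate(np.arange(51,-205,-15)):
    t=np.radians(-a-13.4);print(k,a,(1.2*np.cos(t)).round(2),(1.2*np.sin(t)).round(2))
E
```

```text
t 15.0 tcp [ 0.4817 -0.1373  0.3053] rot [-1.7998e+02  6.0000e-02 -1.3410e+01] F [ 1.1 -0.4 -2. ] w 0.173
[ 0.209 -4.982  0.009]
rows circle r=48mm, world angles cw from 51
0 51 0.52 -1.08
1 36 0.78 -0.91
2 21 0.99 -0.68
3 6 1.13 -0.4
4 -9 1.2 -0.09
5 -24 1.18 0.22
6 -39 1.08 0.52
7 -54 0.91 0.78
8 -69 0.68 0.99
9 -84 0.4 1.13
10 -99 0.09 1.2
11 -114 -0.22 1.18
12 -129 -0.52 1.08
13 -144 -0.78 0.91
14 -159 -0.99 0.68
15 -174 -1.13 0.4
16 -189 -1.2 0.09
17 -204 -1.18 -0.22
```

Request:
send_rows --targets '[{"delta_pos": [0.05, -0.8, 0], "yaw": 0, "grip": 5}, {"delta_pos": [0.1, -2, 0], "yaw": 0, "grip": 5}, {"delta_pos": [0.15, -3.2, 0], "yaw": 0, "grip": 5}, {"delta_pos": [0.2, -4.3, 0], "yaw": 0, "grip": 5}, {"delta_pos": [0.2, -5.0, 0], "yaw": 0, "grip": 5}, {"delta_pos": [0.2, -5.0, 0], "yaw": 0, "grip": 5}, {"delta_pos": [0.2, -5.0, 0], "yaw": 0, "grip": 5}]'

```text
t: 15.88
tcp_pos: [0.5357, 0.0551, 0.3057]
ee_rot: [180.0, 0.0, -13.3]
contact_force: [-0.4, 0.0, -0.8]
gripper_width: 0.172
grip_force: 59.3
```

Request:
send_rows --targets '[{"delta_pos": [0, 0, 0.6], "yaw": 0, "grip": 5}, {"delta_pos": [0, 0, 1.2], "yaw": 0, "grip": 5}, {"delta_pos": [0, 0, 1.9], "yaw": 0, "grip": 5}, {"delta_pos": [0, 0, 2.5], "yaw": 0, "grip": 5}, {"delta_pos": [0, 0, 2.95], "yaw": 0, "grip": 5}, {"delta_pos": [0, 0, 3.05], "yaw": 0, "grip": 5}, {"delta_pos": [0, 0, 3.05], "yaw": 0, "grip": 5}]'

```text
t: 16.75
tcp_pos: [0.5362, 0.0542, 0.1843]
ee_rot: [180.0, -0.0, -13.5]
contact_force: [-0.5, -0.4, -0.5]
gripper_width: 0.168
grip_force: 59.3
```

Request:
send_rows --targets '[{"delta_pos": [0.25, -0.55, 0.05], "yaw": 0, "grip": 5}, {"delta_pos": [0.52, -1.08, 0.05], "yaw": 0, "grip": 5}, {"delta_pos": [0.52, -1.08, 0.05], "yaw": 0, "grip": 5}, {"delta_pos": [0.78, -0.91, 0.05], "yaw": 0, "grip": 5}, {"delta_pos": [0.99, -0.68, 0.05], "yaw": 0, "grip": 5}, {"delta_pos": [1.13, -0.4, 0.05], "yaw": 0, "grip": 5}, {"delta_pos": [1.2, -0.09, 0.05], "yaw": 0, "grip": 5}]'

```text
t: 17.62
tcp_pos: [0.583, 0.0458, 0.1815]
ee_rot: [180.0, 0.1, -13.5]
contact_force: [-5.3, 1.3, -1.4]
gripper_width: 0.17
grip_force: 59.7
```

Request:
send_rows --targets '[{"delta_pos": [-0.05, 0.31, 0], "yaw": 0, "grip": 5}, {"delta_pos": [-0.15, 0.61, 0], "yaw": 0, "grip": 5}, {"delta_pos": [-0.3, 0.87, 0], "yaw": 0, "grip": 5}, {"delta_pos": [-0.54, 1.08, 0], "yaw": 0, "grip": 5}, {"delta_pos": [-0.8, 1.22, 0], "yaw": 0, "grip": 5}, {"delta_pos": [-1.11, 1.27, 0], "yaw": 0, "grip": 5}]'

```text
t: 18.38
tcp_pos: [0.5327, 0.0118, 0.1845]
ee_rot: [-179.3, -0.7, -13.6]
contact_force: [7.4, 20.1, 3.2]
gripper_width: 0.17
grip_force: 104.3
```

```bash
python3 balls.py | grep -v orig\ ; python3 tilt.py
```

```text
t 18.38 tcp [0.5327 0.0118 0.1845] rot [-179.3    -0.68  -13.6 ] F [ 7.4 20.1  3.2] w 0.17
t 18.43 tcp [0.5311 0.0122 0.1844] rot [-179.3    -0.57  -13.58] F [ 5.4 20.8  2.2] w 0.17
side (np.int32(218), [228.2, 202.6], [222, 188, 14, 28]) expect tcp [230.  176.5] under [232.4 224.1] footmid [232.1 219.1]
188 231 231; 192 224 232; 196 222 231; 200 208 231; 204 208 231; 208 208 249; 212 223 235; 
top (np.int32(59), [257.6, 246.2], [254, 242, 8, 9]) expect tcp [260.7 224.2] under [259.4 229.8] footmid [259.5 229.3]
```

```bash
python3 balls.py | grep ang
```

```text
45 [222.9, 229.4] ang 87.0 r 64.0 d to orig mm [88.0, 43.0, 114.0, 28.0, 102.0, 69.0]
12 [265.2, 238.0] ang -109.0 r 65.0 d to orig mm [88.0, 109.0, 35.0, 107.0, 33.0, 81.0]
45 [257.8, 246.2] ang -139.0 r 61.0 d to orig mm [100.0, 108.0, 58.0, 90.0, 14.0, 56.0]
```

Request:
send_rows --targets '[{"delta_pos": [-0.01, -0.08, 0], "yaw": 0, "grip": 5}, {"delta_pos": [-0.29, -0.1, 0], "yaw": 0, "grip": 5}, {"delta_pos": [-0.57, -0.19, 0], "yaw": 0, "grip": 5}, {"delta_pos": [-0.81, -0.34, 0], "yaw": 0, "grip": 5}, {"delta_pos": [-1.0, -0.56, 0], "yaw": 0, "grip": 5}, {"delta_pos": [-1.13, -0.82, 0], "yaw": 0, "grip": 5}]'

```text
t: 19.32
tcp_pos: [0.4935, 0.0502, 0.183]
ee_rot: [-180.0, -0.3, -13.4]
contact_force: [1.1, -0.2, -0.0]
gripper_width: 0.172
grip_force: 58.2
```

```bash
python3 balls.py | grep ang
```

Request:
send_rows --targets '[{"delta_pos": [0.5, -0.18, 0], "yaw": 0, "grip": 5}, {"delta_pos": [1.04, -0.36, 0], "yaw": 0, "grip": 5}, {"delta_pos": [1.04, -0.36, -0.3], "yaw": 0, "grip": 5}, {"delta_pos": [1.04, -0.36, -0.9], "yaw": 0, "grip": 5}, {"delta_pos": [1.04, -0.36, -1.7], "yaw": 0, "grip": 5}, {"delta_pos": [1.04, -0.36, -2.5], "yaw": 0, "grip": 5}, {"delta_pos": [1.04, -0.36, -3.1], "yaw": 0, "grip": 5}, {"delta_pos": [1.04, 0.2, -3.1], "yaw": 0, "grip": 5}]'

```text
t: 20.38
tcp_pos: [0.5308, 0.0332, 0.3086]
ee_rot: [-180.0, -0.3, -13.3]
contact_force: [-0.2, -0.4, -0.3]
gripper_width: 0.171
grip_force: 58.4
```

Request:
send_rows --targets '[{"delta_pos": [0, 0.8, 0], "yaw": 0, "grip": 5}, {"delta_pos": [0, 1.8, 0], "yaw": 0, "grip": 5}, {"delta_pos": [0, 3.0, 0], "yaw": 0, "grip": 5}, {"delta_pos": [0, 4.0, 0], "yaw": 0, "grip": 5}, {"delta_pos": [0, 4.5, 0], "yaw": 0, "grip": 5}, {"delta_pos": [0, 4.5, 0], "yaw": 0, "grip": 5}]'

```text
t: 21.12
tcp_pos: [0.4879, -0.1433, 0.3063]
ee_rot: [180.0, 0.0, -13.6]
contact_force: [-0.5, 1.3, -1.4]
gripper_width: 0.174
grip_force: 58.4
```

```bash
python3 balls.py | grep ang; python3 tilt.py
```

```text
47 [247.7, 209.5] ang -8.0 r 64.0 d to orig mm [13.0, 51.0, 66.0, 97.0, 100.0, 113.0]
49 [260.4, 216.7] ang -49.0 r 63.0 d to orig mm [38.0, 81.0, 30.0, 110.0, 78.0, 109.0]
50 [223.4, 229.4] ang 87.0 r 62.0 d to orig mm [86.0, 42.0, 112.0, 27.0, 101.0, 68.0]
47 [264.2, 236.1] ang -105.0 r 61.0 d to orig mm [81.0, 104.0, 29.0, 104.0, 33.0, 81.0]
43 [232.4, 247.1] ang 145.0 r 60.0 d to orig mm [109.0, 82.0, 104.0, 33.0, 68.0, 19.0]
46 [254.5, 248.6] ang -150.0 r 61.0 d to orig mm [104.0, 107.0, 67.0, 83.0, 18.0, 46.0]
t 21.18 tcp [ 0.4883 -0.1424  0.3063] rot [ 1.7999e+02  1.0000e-02 -1.3510e+01] F [-0.4  0.5 -0.2] w 0.174
side (np.int32(466), [224.3, 219.3], [217, 191, 16, 50]) expect tcp [218.9 182.6] under [222.9 237.6] footmid [222.4 231.9]
191 226 227; 195 224 231; 199 219 230; 203 206 224; 207 207 224; 211 220 225; 215 221 225; 219 221 226; 223 220 230; 227 217 232; 231 217 232; 235 218 232; 239 220 229; 
top (np.int32(159), [314.9, 251.6], [310, 239, 11, 26]) expect tcp [332.4 239.1] under [318.5 242.8] footmid [319.8 242.5]
```

```bash
python3 - <<'E'
from h import *
s=st();print(delta([.523,.0577,.305],s["tcp_pos"],s["ee_rot"][2]))
for a,R in [(-65,.5),(-72,.9),(-82,1.15),(-92,1.3)]+[(x,1.3) for x in range(-103,-305,-11)]:
    t=np.radians(-a-13.4);print(a,(R*np.cos(t)).round(2),(R*np.sin(t)).round(2),end=" | ")
E
```

```text
t 21.27 tcp [ 0.4888 -0.1415  0.3062] rot [-180.    -0.   -13.4] F [-0.6 -0.9 -0.7] w 0.169
[-0.321 -5.042  0.031]
-65 0.31 0.39 | -72 0.47 0.77 | -82 0.42 1.07 | -92 0.26 1.27 | -103 0.01 1.3 | -114 -0.24 1.28 | -125 -0.48 1.21 | -136 -0.7 1.1 | -147 -0.9 0.94 | -158 -1.06 0.75 | -169 -1.18 0.54 | -180 -1.26 0.3 | -191 -1.3 0.05 | -202 -1.29 -0.19 | -213 -1.22 -0.44 | -224 -1.12 -0.66 | -235 -0.97 -0.86 | -246 -0.79 -1.03 | -257 -0.58 -1.16 | -268 -0.35 -1.25 | -279 -0.1 -1.3 | -290 0.15 -1.29 | -301 0.39 -1.24 |
```

Request:
send_rows --targets '[{"delta_pos": [0, -0.8, 0], "yaw": 0, "grip": 5}, {"delta_pos": [0, -2, 0], "yaw": 0, "grip": 5}, {"delta_pos": [0, -3.2, 0], "yaw": 0, "grip": 5}, {"delta_pos": [-0.15, -4.3, 0], "yaw": 0, "grip": 5}, {"delta_pos": [-0.3, -5.0, 0], "yaw": 0, "grip": 5}, {"delta_pos": [-0.3, -5.1, 0], "yaw": 0, "grip": 5}, {"delta_pos": [-0.3, -5.1, 0], "yaw": 0, "grip": 5}]'

```text
t: 22.15
tcp_pos: [0.5246, 0.0594, 0.306]
ee_rot: [180.0, -0.0, -13.3]
contact_force: [-0.3, -0.1, -0.3]
gripper_width: 0.175
grip_force: 58.7
```

Request:
send_rows --targets '[{"delta_pos": [0, 0.05, 0.6], "yaw": 0, "grip": 5}, {"delta_pos": [0, 0.05, 1.2], "yaw": 0, "grip": 5}, {"delta_pos": [0, 0.05, 1.9], "yaw": 0, "grip": 5}, {"delta_pos": [0, 0.05, 2.5], "yaw": 0, "grip": 5}, {"delta_pos": [0, 0.05, 2.95], "yaw": 0, "grip": 5}, {"delta_pos": [0, 0.05, 3.12], "yaw": 0, "grip": 5}, {"delta_pos": [0, 0.05, 3.12], "yaw": 0, "grip": 5}]'

```text
t: 23.02
tcp_pos: [0.5243, 0.0565, 0.1812]
ee_rot: [180.0, 0.0, -13.5]
contact_force: [0.7, 0.6, -0.9]
gripper_width: 0.168
grip_force: 58.6
```

Request:
send_rows --targets '[{"delta_pos": [0.31, 0.39, 0], "yaw": 0, "grip": 5}, {"delta_pos": [0.47, 0.77, 0], "yaw": 0, "grip": 5}, {"delta_pos": [0.42, 1.07, 0], "yaw": 0, "grip": 5}, {"delta_pos": [0.26, 1.25, 0], "yaw": 0, "grip": 5}, {"delta_pos": [0, 1.28, 0], "yaw": 0, "grip": 5}, {"delta_pos": [-0.24, 1.26, 0], "yaw": 0, "grip": 5}]'

```text
t: 23.78
tcp_pos: [0.5074, 0.014, 0.1833]
ee_rot: [-179.3, -0.6, -13.6]
contact_force: [10.3, 20.0, 0.5]
gripper_width: 0.167
grip_force: 108.5
```

Request:
send_rows --targets '[{"delta_pos": [-0.24, -0.18, 0], "yaw": 0, "grip": 5}, {"delta_pos": [-0.46, -0.26, 0], "yaw": 0, "grip": 5}, {"delta_pos": [-0.66, -0.4, 0], "yaw": 0, "grip": 5}, {"delta_pos": [-0.82, -0.56, 0], "yaw": 0, "grip": 5}, {"delta_pos": [-0.94, -0.76, 0], "yaw": 0, "grip": 5}, {"delta_pos": [-1.02, -0.96, 0], "yaw": 0, "grip": 5}]'

```text
t: 24.52
tcp_pos: [0.4745, 0.0567, 0.1824]
ee_rot: [-179.9, -0.3, -13.5]
contact_force: [5.1, 1.6, -0.6]
gripper_width: 0.175
grip_force: 60.8
```

```bash
python3 - <<'E'
from h import *
st();S=grab("side");f=lambda i,x,y,w,h,k:cv2.resize(i[y:y+h,x:x+w],None,fx=k,fy=k,interpolation=cv2.INTER_NEAREST)
T=grab("top");cv2.imwrite("pics/s7.png",np.hstack([f(S,190,140,95,110,4),f(T,200,185,95,110,4)])[:,:,::-1])
E
```

```text
t 24.52 tcp [0.4745 0.0567 0.1824] rot [-179.93   -0.33  -13.47] F [ 5.1  1.6 -0.6] w 0.175
```

View pics/s7.png

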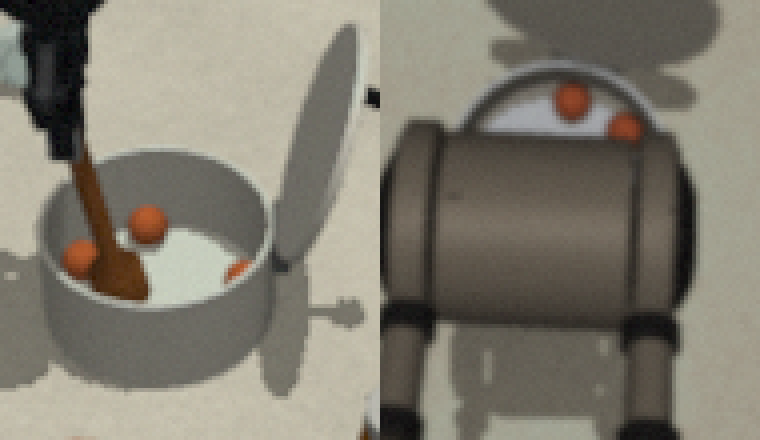

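The side view shows the stick pivoted in the pads about the tool's y axis: the shaft leans from crop (80,160) to (120,275), so pushing along tool x is weak and along tool y rigid. I'll straighten it against the far wall in the free gap, then lift out and measure.

Request:
send_rows --targets '[{"delta_pos": [0.5, -0.5, 0], "yaw": 0, "grip": 5}, {"delta_pos": [0.9, -0.8, 0], "yaw": 0, "grip": 5}, {"delta_pos": [1.3, -0.95, 0], "yaw": 0, "grip": 5}, {"delta_pos": [1.7, -1.1, 0], "yaw": 0, "grip": 5}, {"delta_pos": [2.1, -1.1, 0], "yaw": 0, "grip": 5}, {"delta_pos": [2.45, -1.1, 0], "yaw": 0, "grip": 5}, {"delta_pos": [2.45, -1.1, 0], "yaw": 0, "grip": 5}]'

```text
t: 25.5
tcp_pos: [0.5765, 0.077, 0.1798]
ee_rot: [179.9, 0.3, -13.5]
contact_force: [-3.2, 1.7, -0.2]
gripper_width: 0.17
grip_force: 58.5
```

Request:
send_rows --targets '[{"delta_pos": [-0.5, 0.3, 0], "yaw": 0, "grip": 5}, {"delta_pos": [-1.1, 0.7, 0], "yaw": 0, "grip": 5}, {"delta_pos": [-1.2, 0.8, -0.3], "yaw": 0, "grip": 5}, {"delta_pos": [-1.2, 0.8, -0.9], "yaw": 0, "grip": 5}, {"delta_pos": [-1.2, 0.8, -1.7], "yaw": 0, "grip": 5}, {"delta_pos": [-1.2, 0.8, -2.5], "yaw": 0, "grip": 5}, {"delta_pos": [-1.2, 0.8, -3.2], "yaw": 0, "grip": 5}, {"delta_pos": [-1.2, 1.5, -3.2], "yaw": 0, "grip": 5}]'

```text
t: 26.5
tcp_pos: [0.5189, 0.0304, 0.3126]
ee_rot: [-180.0, -0.4, -13.3]
contact_force: [-0.3, 0.6, -1.7]
gripper_width: 0.175
grip_force: 58.6
```

Request:
send_rows --targets '[{"delta_pos": [0, 0.8, 0], "yaw": 0, "grip": 5}, {"delta_pos": [0, 1.8, 0], "yaw": 0, "grip": 5}, {"delta_pos": [0, 3.0, 0], "yaw": 0, "grip": 5}, {"delta_pos": [0, 4.0, 0], "yaw": 0, "grip": 5}, {"delta_pos": [0, 4.0, 0], "yaw": 0, "grip": 5}]'

```text
t: 27.12
tcp_pos: [0.48, -0.1283, 0.31]
ee_rot: [179.9, -0.1, -13.7]
contact_force: [0.3, 0.3, -0.8]
gripper_width: 0.173
grip_force: 58.7
```

```bash
python3 balls.py | grep ang; python3 tilt.py
```

```text
101 [257.1, 214.4] ang -38.0 r 61.0 d to orig mm [27.0, 72.0, 39.0, 106.0, 84.0, 109.0]
49 [223.5, 229.6] ang 88.0 r 62.0 d to orig mm [87.0, 42.0, 112.0, 26.0, 100.0, 68.0]
43 [262.9, 241.0] ang -119.0 r 63.0 d to orig mm [92.0, 109.0, 42.0, 101.0, 24.0, 72.0]
44 [232.2, 247.0] ang 144.0 r 60.0 d to orig mm [109.0, 82.0, 104.0, 32.0, 68.0, 20.0]
44 [249.8, 249.7] ang -163.0 r 58.0 d to orig mm [106.0, 102.0, 75.0, 73.0, 26.0, 33.0]
t 27.18 tcp [ 0.4803 -0.1269  0.31  ] rot [ 1.7997e+02 -8.0000e-02 -1.3580e+01] F [-0.5  0.1 -0.7] w 0.169
side (np.int32(484), [217.3, 215.8], [206, 191, 22, 45]) expect tcp [214.1 177.1] under [218.6 232.3] footmid [218.1 226.5]
191 217 227; 195 214 231; 199 214 230; 203 206 219; 207 207 220; 211 216 220; 215 216 221; 219 213 225; 223 212 227; 227 212 227; 231 213 227; 235 217 222; 
top (np.int32(107), [328.0, 261.5], [321, 257, 18, 10]) expect tcp [325.7 242.6] under [312.9 245.8] footmid [314.1 245.5]
```

```bash
python3 - <<'E'
from h import *
s=st();print(delta([.525,.057,.308],s["tcp_pos"],s["ee_rot"][2]))
for a,R in [(-134,.4),(-134,.77),(-148,.9),(-158,1.02)]+[(x,1.08) for x in range(-169,-315,-12)]:
    t=np.radians(-a-13.4);print(a,(R*np.cos(t)).round(2),(R*np.sin(t)).round(2),end=" | ")
E
```

```text
t 27.27 tcp [ 0.4805 -0.1253  0.3097] rot [ 1.7999e+02 -5.0000e-02 -1.3420e+01] F [-0.7  0.3 -1.9] w 0.172
[ 0.025 -4.692  0.043]
-134 -0.2 0.34 | -134 -0.39 0.66 | -148 -0.63 0.64 | -158 -0.83 0.59 | -169 -0.98 0.45 | -181 -1.05 0.23 | -193 -1.08 0.01 | -205 -1.06 -0.22 | -217 -0.99 -0.43 | -229 -0.88 -0.63 | -241 -0.73 -0.8 | -253 -0.55 -0.93 | -265 -0.34 -1.02 | -277 -0.12 -1.07 | -289 0.11 -1.07 | -301 0.33 -1.03 | -313 0.53 -0.94 |
```

Request:
send_rows --targets '[{"delta_pos": [0, -0.8, 0], "yaw": 0, "grip": 5}, {"delta_pos": [0, -2, 0], "yaw": 0, "grip": 5}, {"delta_pos": [0, -3.2, 0], "yaw": 0, "grip": 5}, {"delta_pos": [-0.0, -4.1, 0], "yaw": 0, "grip": 5}, {"delta_pos": [0, -4.73, 0], "yaw": 0, "grip": 5}, {"delta_pos": [0, -4.73, 0], "yaw": 0, "grip": 5}, {"delta_pos": [0, -4.73, 0], "yaw": 0, "grip": 5}]'

```text
t: 28.15
tcp_pos: [0.524, 0.0587, 0.3092]
ee_rot: [180.0, -0.0, -13.3]
contact_force: [0.1, -0.3, -1.4]
gripper_width: 0.168
grip_force: 58.8
```

Request:
send_rows --targets '[{"delta_pos": [0.03, 0.05, 0.6], "yaw": 0, "grip": 5}, {"delta_pos": [0.03, 0.05, 1.2], "yaw": 0, "grip": 5}, {"delta_pos": [0.03, 0.05, 1.9], "yaw": 0, "grip": 5}, {"delta_pos": [0.03, 0.05, 2.5], "yaw": 0, "grip": 5}, {"delta_pos": [0.03, 0.05, 2.95], "yaw": 0, "grip": 5}, {"delta_pos": [0.03, 0.05, 3.2], "yaw": 0, "grip": 5}, {"delta_pos": [0.03, 0.05, 3.2], "yaw": 0, "grip": 5}]'

```text
t: 29.02
tcp_pos: [0.5246, 0.0557, 0.1809]
ee_rot: [180.0, 0.0, -13.5]
contact_force: [0.2, -0.3, -1.1]
gripper_width: 0.171
grip_force: 58.7
```

Request:
send_rows --targets '[{"delta_pos": [-0.2, 0.34, 0], "yaw": 0, "grip": 5}, {"delta_pos": [-0.39, 0.66, 0], "yaw": 0, "grip": 5}, {"delta_pos": [-0.63, 0.64, 0], "yaw": 0, "grip": 5}, {"delta_pos": [-0.83, 0.59, 0], "yaw": 0, "grip": 5}, {"delta_pos": [-0.98, 0.45, 0], "yaw": 0, "grip": 5}, {"delta_pos": [-1.05, 0.23, 0], "yaw": 0, "grip": 5}, {"delta_pos": [-1.08, 0.01, 0], "yaw": 0, "grip": 5}, {"delta_pos": [-1.06, -0.22, 0], "yaw": 0, "grip": 5}]'

```text
t: 30.02
tcp_pos: [0.4853, 0.0746, 0.1808]
ee_rot: [179.9, 0.1, -13.4]
contact_force: [3.3, -4.3, -0.0]
gripper_width: 0.172
grip_force: 59.2
```

Request:
send_rows --targets '[{"delta_pos": [0.07, -0.21, 0], "yaw": 0, "grip": 5}, {"delta_pos": [0.18, -0.41, 0], "yaw": 0, "grip": 5}, {"delta_pos": [0.33, -0.58, 0], "yaw": 0, "grip": 5}, {"delta_pos": [0.51, -0.71, 0], "yaw": 0, "grip": 5}, {"delta_pos": [0.72, -0.8, 0], "yaw": 0, "grip": 5}, {"delta_pos": [0.94, -0.85, 0], "yaw": 0, "grip": 5}, {"delta_pos": [1.17, -0.85, 0], "yaw": 0, "grip": 5}, {"delta_pos": [1.39, -0.81, 0], "yaw": 0, "grip": 5}]'

```text
t: 31.02
tcp_pos: [0.5461, 0.0904, 0.18]
ee_rot: [179.6, 0.2, -13.4]
contact_force: [0.3, -9.1, 1.1]
gripper_width: 0.176
grip_force: 63.3
```

Request:
send_rows --targets '[{"delta_pos": [0.1, 0.05, 0], "yaw": 0, "grip": 5}, {"delta_pos": [-0.15, 0.5, 0], "yaw": 0, "grip": 5}, {"delta_pos": [-0.33, 1.03, 0], "yaw": 0, "grip": 5}, {"delta_pos": [-0.33, 1.03, -0.4], "yaw": 0, "grip": 5}, {"delta_pos": [-0.33, 1.03, -1.2], "yaw": 0, "grip": 5}, {"delta_pos": [-0.33, 1.03, -2.1], "yaw": 0, "grip": 5}, {"delta_pos": [-0.33, 1.03, -3.2], "yaw": 0, "grip": 5}, {"delta_pos": [-0.33, 1.7, -3.2], "yaw": 0, "grip": 5}]'

```text
t: 32.02
tcp_pos: [0.5192, 0.0317, 0.3118]
ee_rot: [-179.9, -0.2, -13.3]
contact_force: [-0.0, 0.1, -2.0]
gripper_width: 0.172
grip_force: 58.8
```

Request:
send_rows --targets '[{"delta_pos": [0, 0.8, 0], "yaw": 0, "grip": 5}, {"delta_pos": [0, 1.8, 0], "yaw": 0, "grip": 5}, {"delta_pos": [0, 3.0, 0], "yaw": 0, "grip": 5}, {"delta_pos": [0, 4.0, 0], "yaw": 0, "grip": 5}, {"delta_pos": [0, 4.0, 0], "yaw": 0, "grip": 5}]'

```text
t: 32.65
tcp_pos: [0.4804, -0.1267, 0.3082]
ee_rot: [-179.9, 0.2, -13.6]
contact_force: [0.8, 0.7, -0.3]
gripper_width: 0.168
grip_force: 59.0
```

```bash
python3 balls.py | grep ang; python3 tilt.py
```

```text
103 [256.9, 214.4] ang -37.0 r 61.0 d to orig mm [26.0, 71.0, 39.0, 105.0, 84.0, 109.0]
49 [225.3, 224.5] ang 73.0 r 59.0 d to orig mm [75.0, 29.0, 107.0, 37.0, 103.0, 77.0]
45 [262.1, 241.4] ang -121.0 r 61.0 d to orig mm [92.0, 107.0, 43.0, 99.0, 21.0, 70.0]
46 [228.8, 243.6] ang 131.0 r 60.0 d to orig mm [105.0, 73.0, 108.0, 21.0, 77.0, 31.0]
41 [245.0, 251.2] ang -177.0 r 61.0 d to orig mm [111.0, 101.0, 86.0, 64.0, 39.0, 23.0]
t 32.7 tcp [ 0.4807 -0.1255  0.3083] rot [-179.91    0.2   -13.55] F [ 0.1  0.9 -0.1] w 0.172
side (np.int32(489), [221.9, 215.2], [209, 188, 25, 48]) expect tcp [214.3 177.2] under [218.7 232.3] footmid [218.3 226.6]
188 220 220; 192 215 234; 196 216 236; 200 209 234; 204 210 223; 208 219 224; 212 220 225; 216 221 225; 220 218 232; 224 217 233; 228 218 233; 232 219 232; 
top (np.int32(120), [327.4, 261.3], [320, 256, 19, 12]) expect tcp [324.9 242.5] under [312.3 245.6] footmid [313.5 245.3]
```

By angle order, all the balls are now 31–60 mm or more from where they lay, at least five of them 37 mm or more. The stick leans about 6° toward +x. I'll carry it back to the saucer.

```bash
python3 - <<'E'
from h import *
s=st();print(delta([.607,-.300,.308],s["tcp_pos"],s["ee_rot"][2]))
E
```

```text
t 32.8 tcp [ 0.4813 -0.1244  0.3086] rot [-1.7993e+02  1.3000e-01 -1.3400e+01] F [-0.6  0.9  0.1] w 0.17
[4.075 3.541 0.016]
```

Request:
send_rows --targets '[{"delta_pos": [0.5, 0.5, 0], "yaw": 0, "grip": 5}, {"delta_pos": [1.3, 1.2, 0], "yaw": 0, "grip": 5}, {"delta_pos": [2.2, 2.0, 0], "yaw": 0, "grip": 5}, {"delta_pos": [3.1, 2.7, 0], "yaw": 0, "grip": 5}, {"delta_pos": [3.8, 3.3, 0], "yaw": 0, "grip": 5}, {"delta_pos": [4.08, 3.54, 0], "yaw": 0, "grip": 5}, {"delta_pos": [4.08, 3.54, 0], "yaw": 0, "grip": 5}, {"delta_pos": [4.08, 3.54, 0], "yaw": 0, "grip": 5}]'

```text
t: 33.8
tcp_pos: [0.6075, -0.2995, 0.309]
ee_rot: [-180.0, 0.0, -13.3]
contact_force: [-0.1, -0.0, -1.4]
gripper_width: 0.169
grip_force: 59.0
```

```bash
python3 tilt.py; python3 balls.py | grep ang
```

```text
t 33.8 tcp [ 0.6075 -0.2995  0.309 ] rot [-1.7996e+02  5.0000e-02 -1.3330e+01] F [-0.1 -0.  -1.4] w 0.169
side (np.int32(697), [293.0, 264.7], [280, 241, 25, 46]) expect tcp [290.8 226.5] under [287.3 281.7] footmid [287.6 276. ]
241 292 293; 245 290 296; 249 280 301; 253 280 301; 257 280 301; 261 280 301; 265 282 299; 269 288 303; 273 288 304; 277 288 304; 281 289 304; 285 292 300; 
top (np.int32(883), [369.4, 199.1], [353, 185, 38, 34]) expect tcp [402. 186.] under [376.4 198.8] footmid [378.9 197.5]
102 [257.0, 214.4] ang -37.0 r 61.0 d to orig mm [27.0, 72.0, 39.0, 106.0, 84.0, 109.0]
47 [225.2, 224.6] ang 73.0 r 60.0 d to orig mm [75.0, 29.0, 107.0, 37.0, 103.0, 76.0]
44 [262.0, 241.5] ang -121.0 r 61.0 d to orig mm [92.0, 107.0, 43.0, 98.0, 21.0, 70.0]
45 [228.9, 243.6] ang 131.0 r 59.0 d to orig mm [105.0, 73.0, 107.0, 21.0, 77.0, 31.0]
41 [245.0, 251.2] ang -177.0 r 61.0 d to orig mm [111.0, 101.0, 86.0, 64.0, 39.0, 23.0]
```

Request:
send_rows --targets '[{"delta_pos": [-0.12, 0, 0.7], "yaw": 0, "grip": 5}, {"delta_pos": [-0.12, 0, 1.5], "yaw": 0, "grip": 5}, {"delta_pos": [-0.12, 0, 2.2], "yaw": 0, "grip": 5}, {"delta_pos": [-0.12, 0, 2.7], "yaw": 0, "grip": 5}, {"delta_pos": [-0.12, 0, 3.0], "yaw": 0, "grip": 5}, {"delta_pos": [-0.12, 0, 3.15], "yaw": 0, "grip": 5}, {"delta_pos": [-0.12, 0, 3.15], "yaw": 0, "grip": 5}]'

```text
t: 34.83
tcp_pos: [0.6028, -0.3, 0.1835]
ee_rot: [180.0, -0.0, -13.4]
contact_force: [0.0, 0.6, -0.6]
gripper_width: 0.172
grip_force: 58.9
```

Request:
send_rows --targets '[{"delta_pos": [0, 0, 0.1], "yaw": 0, "grip": 5}, {"delta_pos": [0.2, 0, 0.1], "yaw": 0, "grip": 5}, {"delta_pos": [0.5, 0, 0.1], "yaw": 0, "grip": 5}, {"delta_pos": [0.8, 0, 0.1], "yaw": 0, "grip": 5}, {"delta_pos": [1.0, 0, 0.1], "yaw": 0, "grip": 5}, {"delta_pos": [1.15, 0, 0.1], "yaw": 0, "grip": 5}, {"delta_pos": [1.15, 0, 0.1], "yaw": 0, "grip": 5}]'

```text
t: 35.7
tcp_pos: [0.6476, -0.3107, 0.1813]
ee_rot: [180.0, -0.0, -13.4]
contact_force: [-5.1, 1.8, 9.3]
gripper_width: 0.169
grip_force: 59.9
```

```bash
python3 tilt.py
```

```text
t 35.7 tcp [ 0.6476 -0.3107  0.1813] rot [ 1.7996e+02 -2.0000e-02 -1.3400e+01] F [-5.1  1.8  9.3] w 0.169
side (np.int32(1222), [296.3, 311.7], [279, 282, 35, 52]) expect tcp [307.9 269.3] under [302.9 316.2] footmid [303.4 311.3]
282 307 308; 286 305 310; 290 305 310; 294 304 309; 298 281 309; 302 280 309; 306 280 313; 310 280 313; 314 279 313; 318 280 312; 322 280 311; 326 282 309; 330 284 304; 
top (np.int32(697), [360.9, 198.2], [346, 184, 34, 32]) expect tcp [386.1 180.5] under [365.9 192.6] footmid [367.9 191.4]
```

Request:
send_rows --targets '[{"delta_pos": [0, 0, -0.15], "yaw": 0, "grip": 5}, {"delta_pos": [-0.3, 0, -0.15], "yaw": 0, "grip": 5}, {"delta_pos": [-0.55, 0, -0.15], "yaw": 0, "grip": 5}, {"delta_pos": [-0.55, 0, -0.05], "yaw": 0, "grip": 5}, {"delta_pos": [-0.55, 0, 0.05], "yaw": 0, "grip": 5}, {"delta_pos": [-0.55, 0, 0.1], "yaw": 0, "grip": 5}, {"delta_pos": [-0.55, 0, 0.1], "yaw": 0, "grip": 5}]'

```text
t: 36.67
tcp_pos: [0.6262, -0.3055, 0.1747]
ee_rot: [-180.0, 0.0, -13.4]
contact_force: [0.1, 0.4, 0.3]
gripper_width: 0.176
grip_force: 58.8
```

```bash
python3 tilt.py
```

```text
t 36.67 tcp [ 0.6262 -0.3055  0.1747] rot [-1.7999e+02  3.0000e-02 -1.3410e+01] F [0.1 0.4 0.3] w 0.176
side (np.int32(1464), [291.4, 312.7], [270, 284, 44, 51]) expect tcp [297.3 270.9] under [293.3 317.4] footmid [293.8 312.6]
284 295 300; 288 295 300; 292 295 300; 296 280 300; 300 274 306; 304 271 309; 308 271 312; 312 270 313; 316 271 313; 320 271 312; 324 272 310; 328 276 307; 332 283 300; 
top (np.int32(797), [361.0, 200.4], [346, 185, 34, 35]) expect tcp [383.5 189.1] under [363.8 199.9] footmid [365.7 198.8]
```

Request:
send_rows --targets '[{"delta_pos": [0, 0, 0.05], "yaw": 0, "grip": 5}, {"delta_pos": [0, 0, 0.07], "yaw": 0, "grip": 5}, {"delta_pos": [0, 0, 0.07], "yaw": 0, "grip": 5}]'

```text
t: 37.15
tcp_pos: [0.6265, -0.3058, 0.1738]
ee_rot: [180.0, -0.1, -13.4]
contact_force: [0.4, 0.2, 5.2]
gripper_width: 0.167
grip_force: 59.5
```

Contact at 5 N. I'll release gently, then rise.

Request:
send_rows --targets '[{"delta_pos": [0, 0, 0], "yaw": 0, "grip": 20}, {"delta_pos": [0, 0, 0], "yaw": 0, "grip": 25}, {"delta_pos": [0, 0, 0], "yaw": 0, "grip": 40}, {"delta_pos": [0, 0, 0], "yaw": 0, "grip": 60}, {"delta_pos": [0, 0, 0], "yaw": 0, "grip": 60}, {"delta_pos": [0, 0, -0.5], "yaw": 0, "grip": 60}, {"delta_pos": [0, 0, -1.5], "yaw": 0, "grip": 60}, {"delta_pos": [0, 0, -2.7], "yaw": 0, "grip": 60}]'

```text
t: 38.15
tcp_pos: [0.6257, -0.3054, 0.2806]
ee_rot: [-180.0, 0.1, -13.4]
contact_force: [0.8, 0.9, -1.0]
gripper_width: 0.702
grip_force: 0.0
```

Request:
send_rows --targets '[{"delta_pos": [0, 0, -0.5], "yaw": 0, "grip": 60}, {"delta_pos": [-1, 0, -0.5], "yaw": 0, "grip": 60}, {"delta_pos": [-2.5, 0, -0.5], "yaw": 0, "grip": 60}, {"delta_pos": [-3, 0, -0.5], "yaw": 0, "grip": 60}, {"delta_pos": [-3, 0, -0.5], "yaw": 0, "grip": 60}]'

```text
t: 38.78
tcp_pos: [0.5085, -0.2776, 0.3014]
ee_rot: [180.0, -0.1, -13.5]
contact_force: [0.6, -0.0, 0.3]
gripper_width: 0.7
grip_force: 0.0
```

```bash
python3 - <<'E'
from h import *
st();S=grab("side");T=grab("top")
p=np.array([.6262,-.3055,.005])
for n,i in(("side",S),("top",T)):
    h=cv2.cvtColor(i,cv2.COLOR_RGB2HSV)
    print(n,"brown",[b for b in blobs((h[...,0]<18)&(h[...,1]>130)&(h[...,2]<=110)&(h[...,2]>30),30) if b[1][0]>270],
     "saucer",[b for b in blobs((h[...,0]<15)&(h[...,1]>150)&(h[...,2]>110),100)])
    print("expect top",proj(n,p+[0,0,.19]).round(1),"foot",proj(n,p+[0,0,.015]).round(1))
m=(cv2.cvtColor(S,cv2.COLOR_RGB2HSV)[...,0]<18)&(S.max(2)<=110)&(S.max(2)>30)&(cv2.cvtColor(S,cv2.COLOR_RGB2HSV)[...,1]>130)
for y in range(250,325,6):
    x=np.where(m[y,270:320])[0]+270;print(y,x.min() if len(x) else 0,x.max() if len(x) else 0,end="; ")
E
python3 balls.py | grep ang
```

```text
t 38.77 tcp [ 0.5085 -0.2776  0.3014] rot [ 1.7997e+02 -7.0000e-02 -1.3460e+01] F [ 0.6 -0.   0.3] w 0.7
side brown [(np.int32(824), [295.1, 285.1], [280, 248, 26, 76])] saucer [(np.int32(387), [207.7, 264.0], [192, 251, 34, 27]), (np.int32(1056), [288.1, 314.7], [268, 295, 46, 39])]
expect top [297.8 264.8] foot [293.8 312.5]
top brown [(np.int32(308), [369.7, 194.7], [359, 183, 30, 25]), (np.int32(49), [305.6, 193.0], [301, 186, 14, 11]), (np.int32(378), [329.5, 259.1], [313, 245, 28, 30])] saucer [(np.int32(621), [361.3, 204.2], [347, 186, 34, 33]), (np.int32(312), [319.4, 259.7], [310, 246, 20, 29])]
expect top [386.3 187.6] foot [365.8 198.8]
250 280 301; 256 280 301; 262 281 300; 268 287 303; 274 298 303; 280 297 302; 286 297 302; 292 297 301; 298 295 301; 304 293 302; 310 290 305; 316 289 305; 322 293 301; 102 [256.9, 214.5] ang -37.0 r 61.0 d to orig mm [26.0, 71.0, 39.0, 105.0, 83.0, 109.0]
47 [225.2, 224.6] ang 73.0 r 60.0 d to orig mm [75.0, 29.0, 107.0, 37.0, 103.0, 76.0]
45 [262.1, 241.5] ang -121.0 r 62.0 d to orig mm [92.0, 108.0, 43.0, 99.0, 21.0, 70.0]
46 [228.9, 243.6] ang 131.0 r 59.0 d to orig mm [105.0, 73.0, 107.0, 21.0, 77.0, 31.0]
42 [245.1, 251.2] ang -177.0 r 61.0 d to orig mm [111.0, 101.0, 86.0, 64.0, 38.0, 23.0]
```

```bash
python3 -c "
from plant import r
print(r.hand_in())"
```

```text
the job is handed in; nothing more can be done
None
```

I handed the job in at about 39 s: the lid rests open on its stop, the stick stands upright inside the saucer, and all six balls are in the tub. By my measurement each ball is about 31 mm or more from its start (five by 37 mm or more), matching balls by their order round the ring because they look alike; the pot and jar measured unmoved, and I did not re-measure the dish and tape roll.

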